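# Stack the kitchen press set in its bench dock

### The job

Put the press set together in its dark wooden dock: push the thick grooved base block along the bench through the open mouth until it is home against the dock's two tall walls, then slide the dished board off the dock's step onto the block and square it up against the same two walls. Last, take the steel weight by its knob and seat it flat in the board's round dish, then let go. Leave the cup, the tin and the jar where they stand.

Things in the scene. Friction and masses are not known exactly. Their poses are not given: they have to be found in the camera images.
- dock: Dark wooden dock fixed to the bench. Origin on the bench at the centre of its floorless square pocket, z up. Two tall walls, 60 mm high, 12 mm thick: back wall, inner face at dock x = +50 mm (y -62 to +50); end wall, inner face at dock y = -50 mm (x -54 to +62). A 100 mm square part touching both is centred at x = y = 0. The mouth opens to +y.
- dock_step (a point): Middle of the top of the dock's step: a solid block 37.5 mm high on the -x side of the pocket, spanning dock x -164 to -54 mm and y -62 to +70 mm. Its +x side is the pocket's fourth face, so the pocket is 104 mm wide in x. Axes as the dock's.
- dock_mouth (a point): Centre of the pocket's open mouth, on the bench at dock x = -2 mm, y = +70 mm. From y = +50 to +70 mm the mouth's two sides flare outwards by 6 mm each. Axes as the dock's.
- base: Loose light-wood base block, 100 x 100 x 36 mm high, thin dark grooves on top, about 0.4 kg, standing flat on the bench beyond the dock's mouth. Too wide to grip. Origin at the centre of its underside, z up, x and y along its sides.
- board: Loose plywood board, 100 x 100 x 16 mm, with a round dish (78 mm across, 5 mm deep) in the middle of its top, about 0.12 kg. It starts lying on the dock's step (underside 37.5 mm above the bench). Too wide to grip. Origin at the centre of its underside, z up, x and y along its sides; the dish floor is at z = 11 mm.
- weight: Loose steel disc, 72 mm diameter, 12 mm thick, about 0.42 kg, with an upright wooden knob 26 mm in diameter from z = 12 to 46 mm. Stands on the bench at one of three spots (the cup and the tin stand at the others). Origin at the centre of its underside, z up.
- cup: Yellow ceramic mug, 76 mm diameter, 78 mm high, handle at its +y side; bystander. Origin at the centre of its underside.
- tin: Bare metal tin, 60 mm diameter, 75 mm high; bystander. Origin at the centre of its underside.
- jar: Small amber jar, 44 mm diameter, 60 mm high, standing near the robot between the dock and the base block; bystander. Origin at the centre of its underside.
Things that resemble listed ones, but are neither listed nor needed, are in the scene too. Several things look just like the base: the one meant starts farthest to the robot's left.

How it is judged:
By the outcome, as a careful person would: the job done as asked, in the order asked, and still so for the second after the job is handed in, with the robot touching nothing.
It also fails if it takes over 72 s, if anything falls off the work surface, if the arm or the gripper's body presses on something with over 40 N, if the wrist force passes 120 N, or if a joint passes its speed limit or range.

### The arm

A 6-joint arm with a two-finger parallel gripper is mounted at the origin on the work surface. World frame = base frame: x ahead of the robot, y to its left, z up, the work surface at z = 0. Lengths are in m, angles in rad, forces in N, time in s.
With the tool pointing down it reaches from about 0.375 to 0.925 m from the base axis. Payload 5.7 kg.
Tool frame: the origin (TCP) lies where the fingers leave the gripper's body, on its centre line; the fingertips stand 73 mm ahead of it and the grasp point (between the pads) lies 54 mm ahead of it; z points along the fingers, y is the direction in which the jaws open and shut (so a half turn about z gives the same grasp; the last joint's range is limited). The gripper opens to 85 mm and grips with 20 to 120 N. Pads are 22 mm wide; open, the fingers measure 114 mm over their backs; the gripper's body (76 mm by 85 mm) begins 54 mm behind the grasp point. The pads swing forward as they close: fully open they stand 13 mm farther back than shut.
Start: joints at [1.189, 0.359, 1.51, -0, 1.272, -0.115], TCP at [0.158, 0.579, 0.304] pointing down, gripper open.
Joint ranges: [-2.97, 2.97], [-1.01, 2.36], [0.21, 2.38], [-0.96, 4.11], [0.2, 2.71], [-2.98, 2.98]. Speed limits (rad/s): [2.39, 2.39, 3.14, 3.14, 3.14, 3.14].

### API

Orientations are given as a unit quaternion [w, x, y, z].
In Python, from station import arm gives the robot as it stands.
- The arm moves only by the tool carry_out, never from a script. Its argument "steps" is a list of rows, each an object of numbers: "x", "y", "z": the shift along the world's x, y, z in units of 30 mm (1.0 is 30 mm); "rx", "ry", "rz": the turn, a rotation vector about the world's x, y, z in units of 0.08 rad (1.0 is 0.08 rad). A call has 1 to 8 rows; each row shifts and turns the pose as measured when the row begins; what a row does not reach is not made up. A row lasts 1/12 s, in which the tool goes at most 41.7 mm and 7.16 degrees, less where a joint would pass 70% of its speed; a pose out of reach is approached as far as the arm can. A call with a number of a shift or a turn outside -1 to 1 is refused whole. A call with a gripper value outside its range is refused whole. "claw" is the closure, from 0 (fully open) to 1 (shut), set as the call begins (left out, the last holds). The fingers move at their own pace and stop on an object; "force" is the grip in N (left out, the last holds). Time passes only in rows, so rows that do not move let the fingers close. It gives the time, the measured TCP pose, the force and the opening at its end, in the units of the state.
- arm.sense(): the state, without advancing time (a new reading comes with each control period).
- arm.capture(name): name is "scene" or "top"; returns a dict with "image" (420x560x3 uint8, red, green, blue), "intrinsics" (3x3 intrinsics, pixels), "origin" and "orientation" of the camera in the world. Camera axes: x right, y down, z forward; pixel columns grow to the right and rows downward; lengths in m; the calibration is good to about 2 mm. A picture is of the moment at which its call begins. There is no depth.
- arm.job_done(): hands the job in, once; it reports no verdict.
The state is a dict: "t": time; "q": joint angles; "dq": joint speeds; "joint_efforts": joint torques, N m; "eef_pos": TCP position; "ee_rot": TCP orientation; "contact_force": force on the tool from outside, world axes, zero at the start; "moment": the same for the moment, N m; "grip_width": finger opening in m.
Only numpy, scipy, OpenCV 4.12 (cv2) and the standard library are available. Lean on these libraries where they do the work, as an engineer would, in place of code of your own. Each camera call takes 0.05 s, during which the arm holds its last target. There are 200 camera calls.

## Working session

There is one attempt and no reset: what is moved stays moved. The work goes in short steps, Python scripts to look and compute and a tool call to move; the robot and the scene stay as the last step left them, time stands still between calls to the robot, and variables do not carry over. Pictures are saved under pics/ and viewed, about 8 in all and at most 12, crops included, and the job is handed in when it is done.

Besides the shell and the picture viewer there is one more tool, called after "Request:" by a JSON object that holds its "op" and its "data", one argument or row to a line. carry_out: Moves the arm, as the interface text tells. Its arguments: {"type":"object","properties":{"steps":{"type":"array"},"claw":{"type":"number"},"force":{"type":"number"}},"required":["steps"]}

```bash
ls; mkdir -p pics
python3 - <<'E'
from station import arm
import cv2,pickle
for n in("scene","top"):
    c=arm.capture(n); cv2.imwrite(f"pics/{n}0.png",c["image"][:,:,::-1]); pickle.dump(c,open(f"{n}0.pkl","wb"))
    print(n,c["intrinsics"],c["origin"],c["orientation"])
print(arm.sense())
E
```

```text
pics
scene [[504.38966199   0.         288.39530749]
 [  0.         504.38966199 205.43968562]
 [  0.           0.           1.        ]] [ 1.46742246 -0.67438322  0.73535146] [-0.44351478  0.77896147  0.39009762 -0.21056475]
top [[408.62144001   0.         276.0717188 ]
 [  0.         408.62144001 206.07496401]
 [  0.           0.           1.        ]] [0.43050975 0.01882559 1.03208348] [ 0.0423503  -0.696545    0.71370068 -0.0605215 ]
{'t': 0.1, 'q': array([ 1.18890361e+00,  3.59449324e-01,  1.51134932e+00, -1.76827928e-05,
        1.27253995e+00, -1.15119455e-01]), 'dq': array([-1.02509145e-04, -2.11763561e-03, -2.99605574e-03, -9.98851654e-05,
       -8.61635021e-04,  1.48261932e-04]), 'joint_efforts': array([-2.64582332e-04, -5.28650308e+01, -2.79350942e+01, -3.55070842e-04,
        4.90982115e-03,  9.61320495e-06]), 'eef_pos': array([0.15800206, 0.57828731, 0.30311827]), 'ee_rot': array([-2.06522983e-04,  1.32988814e-01,  9.91117154e-01, -8.48230545e-04]), 'contact_force': array([-0.66854307,  0.21919121, -0.23425692]), 'moment': array([ 0.01133346,  0.00334001, -0.00666815]), 'grip_width': 0.08540802161231847}
```

View pics/scene0.png

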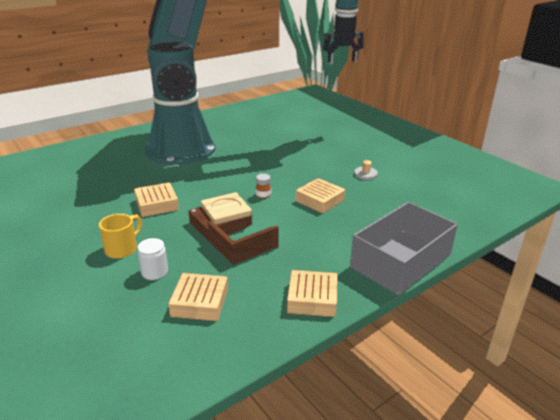

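View pics/top0.png

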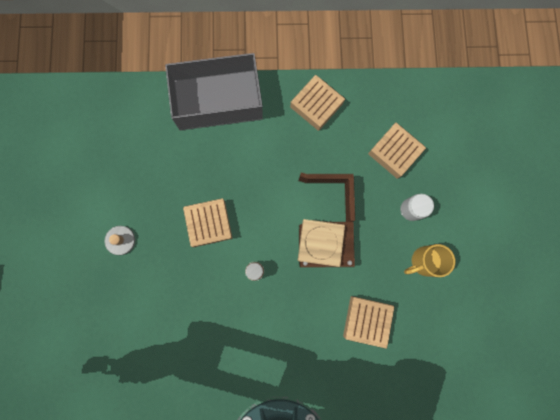

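The scene view shows the base right of the jar (~320,195) and the weight at (366,172). In the top view (image up is +x, left is +y), the target base is the leftmost block at (207,222). The weight is at (119,240), the dock pocket at about (325,205) with its mouth to the left, the board on the step at (322,243), and the jar at (254,271).

```bash
cat > h.py <<'E'
import numpy as np,cv2,pickle
from scipy.spatial.transform import Rotation as R
def rot(c): q=c["orientation"]; return R.from_quat([q[1],q[2],q[3],q[0]]).as_matrix()
def cast(c,px,z):
    px=np.atleast_2d(np.asarray(px,float)); d=np.c_[px,np.ones(len(px))]@np.linalg.inv(c["intrinsics"]).T@rot(c).T
    return c["origin"]+d*((z-c["origin"][2])/d[:,2])[:,None]
def proj(c,p):
    v=(np.atleast_2d(p)-c["origin"])@rot(c)@c["intrinsics"].T; return v[:,:2]/v[:,2:]
E
python3 - <<'E'
from h import *
c=pickle.load(open("top0.pkl","rb")); im=c["image"]
hsv=cv2.cvtColor(im,cv2.COLOR_RGB2HSV)
for n,p in dict(base=(207,222),board=(322,243),dk=(352,210),weightrim=(125,247),knob=(113,239)).items(): print(n,hsv[p[1],p[0]],cast(c,p,.036)[0].round(3))
crop=im[160:300,170:370,::-1]; cv2.imwrite("pics/crop0.png",cv2.resize(crop,None,fx=4,fy=4,interpolation=cv2.INTER_CUBIC))
E
```

```text
base [ 14 109 138] [0.541 0.161 0.036]
board [ 19  83 217] [ 0.483 -0.118  0.036]
dk [ 10 124 101] [ 0.562 -0.196  0.036]
weightrim [ 38   5 186] [0.485 0.358 0.036]
knob [ 17  97 216] [0.505 0.387 0.036]
```

View pics/crop0.png

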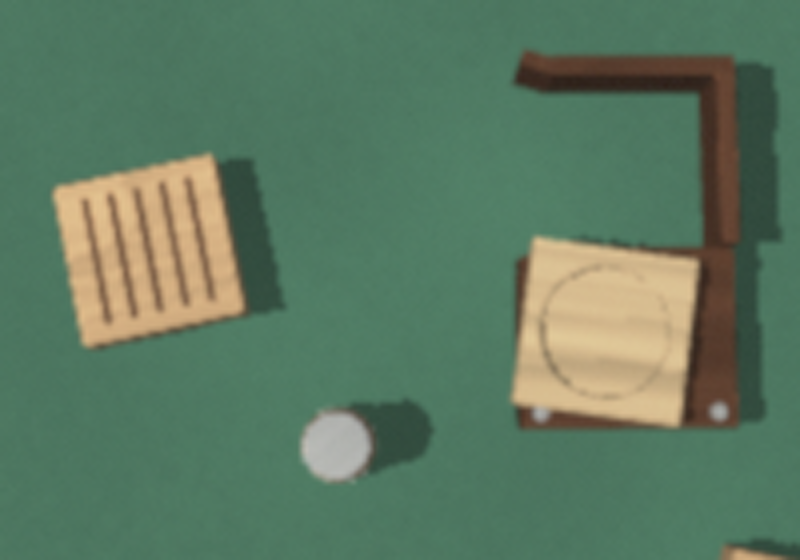

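The crop shows:
- base top corners near (54,188), (212,153), (245,313), (88,349)
- board corners (535,237), (700,262), (681,427), (512,403)
- dock outer corner (736,57) and step corners (738,427), (519,429)
- the jar at (337,445)

```bash
cat >> h.py <<'E'
def wood(c):
    h=cv2.cvtColor(c["image"],cv2.COLOR_RGB2HSV); return cv2.inRange(h,(9,60,105),(26,170,255))
def quad(c,seed,z,th=None):
    """min-area square round the light-wood blob nearest a seed, in world metres on plane z"""
    m=cv2.morphologyEx(wood(c),cv2.MORPH_CLOSE,np.ones((5,5)))
    cs,_=cv2.findContours(m,cv2.RETR_EXTERNAL,cv2.CHAIN_APPROX_NONE)
    cs=[k for k in cs if cv2.contourArea(k)>300]
    k=max(cs,key=lambda k:cv2.pointPolygonTest(k,tuple(map(float,seed)),True))
    w=cast(c,k[:,0],z)[:,:2]
    (cx,cy),s,a=cv2.minAreaRect((w*1000).astype(np.float32)); a=(a+45)%90-45
    return np.array([cx,cy])/1000,np.array(s),a
E
python3 - <<'E'
from h import *
c=pickle.load(open("top0.pkl","rb")); s=pickle.load(open("scene0.pkl","rb"))
P=lambda l:(np.array(l)+.5)/4-.5+[170,160]
print("base",quad(c,(207,222),.036)); print("board",quad(c,(322,243),.0535))
print("base sc",quad(s,(320,195),.036))
def sq(l,z):
    w=cast(c,P(l),z)[:,:2]; print(w.mean(0).round(4),[round(float(np.linalg.norm(w[i]-w[i-1])),4) for i in range(4)],[round(np.degrees(np.arctan2(*(w[i]-w[i-1])[::-1])),1) for i in range(4)])
sq([(54,188),(212,153),(245,313),(88,349)],.036); sq([(535,237),(700,262),(681,427),(512,403)],.0535)
print("dock outer",cast(c,P([(736,57),(540,57),(738,243)]),.06).round(4)); print("step",cast(c,P([(738,427),(519,429),(517,258)]),.0375).round(4))
print("jar",cast(c,P([(337,445)]),.06).round(4)); 
# weight: knob top (z .046) and disc rim
h=cv2.cvtColor(c["image"],cv2.COLOR_RGB2HSV)
roi=np.zeros(h.shape[:2],np.uint8); roi[215:270,95:145]=255
for n,m,z in(("knob",cv2.inRange(h,(9,60,105),(26,170,255)),.046),("disc",cv2.bitwise_not(cv2.inRange(h,(60,60,0),(95,255,255))),.012)):
    k=max(cv2.findContours(m&roi,0,1)[0],key=cv2.contourArea); (x,y),r=cv2.minEnclosingCircle(k); e=cast(c,[(x,y),(x+r,y)],z); print(n,(x,y,r),e[0].round(4),np.linalg.norm(e[1]-e[0]).round(4))
k=cast(c,[(254,271),(352,238)],.0);print(k)
E
```

```text
base (array([0.54054895, 0.16130469]), array([101.25219727, 101.12570953]), 10.920167922973633)
board (array([ 0.48054819, -0.11334901]), array([104.84828186, 108.8646698 ]), -7.712005615234375)
base sc (array([0.55986981, 0.14472813]), array([133.34851074, 147.2104187 ]), 10.253600120544434)
[0.5404 0.1606] [0.101, 0.0986, 0.1009, 0.0968] [np.float64(12.1), np.float64(-78.5), np.float64(-169.0), np.float64(101.6)]
[ 0.483  -0.1146] [0.1004, 0.1007, 0.0995, 0.1015] [np.float64(-9.9), np.float64(-100.0), np.float64(170.6), np.float64(80.5)]
dock outer [[ 0.648  -0.1998  0.06  ]
 [ 0.6505 -0.0798  0.06  ]
 [ 0.5338 -0.1948  0.06  ]]
step [[ 0.4244 -0.1937  0.0375]
 [ 0.4267 -0.0611  0.0375]
 [ 0.5302 -0.0634  0.0375]]
jar [[0.4203 0.048  0.06  ]]
knob (114.42105102539062, 239.1052703857422, 5.532683372497559) [0.5038 0.3797 0.046 ] 0.0131
disc (119.31690216064453, 240.091552734375, 15.896653175354004) [0.5036 0.3801 0.012 ] 0.039
[[ 0.4193188   0.04951665  0.        ]
 [ 0.49541936 -0.20017462  0.        ]]
```

Request:
{"op": "carry_out", "data": {
  "steps": [
    {"x": 0.9, "y": -0.8, "rz": -1},
    {"x": 0.9, "y": -0.8, "rz": -1},
    {"x": 0.9, "y": -0.8, "rz": -1},
    {"x": 0.9, "y": -0.8, "rz": -1},
    {"x": 0.9, "y": -0.8, "rz": -1},
    {"x": 0.9, "y": -0.8, "rz": -1},
    {"x": 0.9, "y": -0.8, "rz": -1},
    {"x": 0.9, "y": -0.8, "rz": -1}
  ],
  "claw": 0.5,
  "force": 40
}}

```text
$.steps[0]: bad value
```

Request:
{"op": "carry_out", "data": {
  "steps": [
    {"x": 0.9, "y": -0.8, "z": 0.0, "rx": 0.0, "ry": 0.0, "rz": -0.98},
    {"x": 0.9, "y": -0.8, "z": 0.0, "rx": 0.0, "ry": 0.0, "rz": -0.98},
    {"x": 0.9, "y": -0.8, "z": 0.0, "rx": 0.0, "ry": 0.0, "rz": -0.98},
    {"x": 0.9, "y": -0.8, "z": 0.0, "rx": 0.0, "ry": 0.0, "rz": -0.98},
    {"x": 0.9, "y": -0.8, "z": 0.0, "rx": 0.0, "ry": 0.0, "rz": -0.98},
    {"x": 0.9, "y": -0.8, "z": 0.0, "rx": 0.0, "ry": 0.0, "rz": -0.98},
    {"x": 0.9, "y": -0.8, "z": 0.0, "rx": 0.0, "ry": 0.0, "rz": -0.98},
    {"x": 0.9, "y": -0.8, "z": 0.0, "rx": 0.0, "ry": 0.0, "rz": -0.98}
  ],
  "claw": 0.5,
  "force": 40
}}

```text
t: 0.77
eef_pos: [0.3741, 0.3815, 0.2999]
ee_rot: [-0.003, 0.439, 0.899, -0.001]
contact_force: [-0.0, 0.3, 0.2]
grip_width: 0.0425
```

Request:
{"op": "carry_out", "data": {
  "steps": [
    {"x": 0.84, "y": -0.78, "z": -0.89, "rx": 0, "ry": 0, "rz": -0.97},
    {"x": 0.84, "y": -0.78, "z": -0.89, "rx": 0, "ry": 0, "rz": -0.97},
    {"x": 0.84, "y": -0.78, "z": -0.89, "rx": 0, "ry": 0, "rz": -0.97},
    {"x": 0.84, "y": -0.78, "z": -0.89, "rx": 0, "ry": 0, "rz": -0.97},
    {"x": 0.84, "y": -0.78, "z": -0.89, "rx": 0, "ry": 0, "rz": -0.97},
    {"x": 0.84, "y": -0.78, "z": -0.89, "rx": 0, "ry": 0, "rz": -0.97},
    {"x": 0, "y": 0, "z": -0.89, "rx": 0, "ry": 0, "rz": 0},
    {"x": 0, "y": 0, "z": -0.89, "rx": 0, "ry": 0, "rz": 0}
  ]
}}

```text
t: 1.43
eef_pos: [0.5294, 0.2407, 0.0963]
ee_rot: [0.004, 0.648, 0.761, 0.007]
contact_force: [0.0, -0.4, -1.0]
grip_width: 0.0427
```

Request:
{"op": "carry_out", "data": {
  "steps": [
    {"x": 0, "y": 0, "z": -0.25, "rx": 0, "ry": 0, "rz": 0.3},
    {"x": 0, "y": -0.3, "z": 0, "rx": 0, "ry": 0, "rz": 0.1},
    {"x": 0, "y": -0.3, "z": 0, "rx": 0, "ry": 0, "rz": 0},
    {"x": 0.1, "y": -0.3, "z": 0, "rx": 0, "ry": 0, "rz": 0},
    {"x": 0.11, "y": -0.4, "z": 0, "rx": 0, "ry": 0, "rz": 0},
    {"x": 0.11, "y": -0.4, "z": 0, "rx": 0, "ry": 0, "rz": 0},
    {"x": 0.11, "y": -0.4, "z": 0, "rx": 0, "ry": 0, "rz": 0},
    {"x": 0.11, "y": -0.4, "z": 0, "rx": 0, "ry": 0, "rz": 0}
  ]
}}

```text
t: 2.1
eef_pos: [0.544, 0.1603, 0.0879]
ee_rot: [0.002, 0.633, 0.774, 0.005]
contact_force: [0.0, 2.0, -0.9]
grip_width: 0.0424
```

```bash
cat > look.py <<'E'
from station import arm; from h import *; import sys
def top(name=None,box=None,f=3):
    c=arm.capture("top")
    if name:
        x0,y0,x1,y1=box; cv2.imwrite(f"pics/{name}.png",cv2.resize(c["image"][y0:y1,x0:x1,::-1],None,fx=f,fy=f,interpolation=cv2.INTER_CUBIC))
    return c
def state():
    s=arm.sense(); q=s["ee_rot"]; r=R.from_quat([q[1],q[2],q[3],q[0]]).as_matrix()
    print("t",round(s["t"],2),"pos",s["eef_pos"].round(4),"jaw",np.degrees(np.arctan2(r[1,1],r[0,1])).round(1),"tilt z",r[:,2].round(3),"F",s["contact_force"].round(1),"w",round(s["grip_width"],4),"q",s["q"].round(2)); return s
E
python3 - <<'E'
from look import *
s=state(); c=top("push1",(150,130,380,300),3.4)
p=proj(c,[[.56,.10,.036]])[0]
try: print(quad(c,p,.036))
except Exception as e: print(e)
E
```

```text
t 2.1 pos [0.544  0.1603 0.0879] jaw 11.4 tilt z [ 0.009  0.005 -1.   ] F [ 0.   2.  -0.9] w 0.0424 q [ 0.16  0.58  1.78  0.01  0.77 -0.04]
(array([0.55874823, 0.09282328]), array([103.23200989,  87.62550354]), 11.192558288574219)
```

View pics/push1.png

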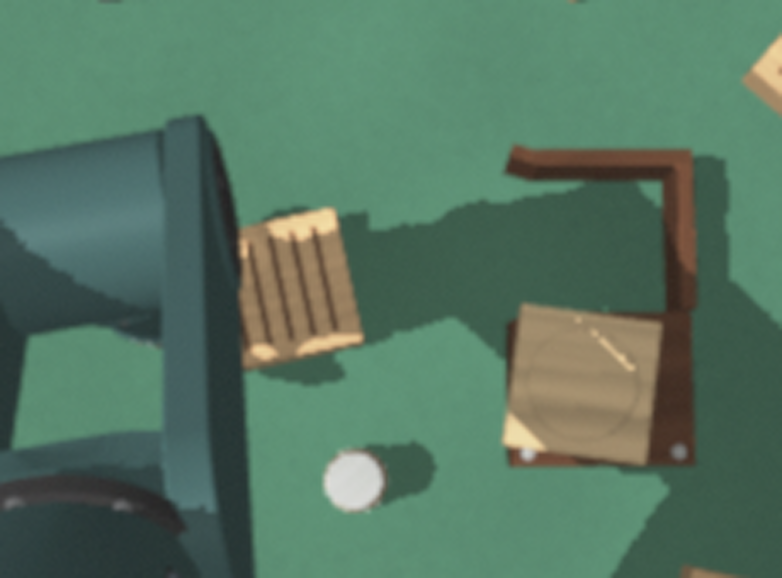

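The push crop shows the base, its leading corners at (335,208) and (362,340), still square to the fingers, with the contact force only 2 N. I'll continue while turning it to the dock's yaw.

Request:
{"op": "carry_out", "data": {
  "steps": [
    {"x": 0.17, "y": -0.4, "z": 0, "rx": 0, "ry": 0, "rz": -0.3},
    {"x": 0.17, "y": -0.4, "z": 0, "rx": 0, "ry": 0, "rz": -0.35},
    {"x": 0.17, "y": -0.4, "z": 0, "rx": 0, "ry": 0, "rz": -0.35},
    {"x": 0.17, "y": -0.4, "z": 0, "rx": 0, "ry": 0, "rz": -0.35},
    {"x": 0.17, "y": -0.4, "z": 0, "rx": 0, "ry": 0, "rz": -0.35},
    {"x": 0.17, "y": -0.4, "z": 0, "rx": 0, "ry": 0, "rz": -0.35},
    {"x": 0.17, "y": -0.4, "z": 0, "rx": 0, "ry": 0, "rz": -0.35},
    {"x": 0.17, "y": -0.3, "z": 0, "rx": 0, "ry": 0, "rz": -0.35}
  ]
}}

```text
t: 2.82
eef_pos: [0.5891, 0.0562, 0.0895]
ee_rot: [0.003, 0.722, 0.692, 0.005]
contact_force: [-1.1, 2.3, 0.3]
grip_width: 0.0428
```

Run:
```python
from look import *
s=state(); c=top("push2",(200,130,380,280),4)
p=proj(c,[[.58,-.02,.036]])[0]
print(p,quad(c,p,.036))
```

```text
t 2.82 pos [0.5891 0.0562 0.0895] jaw -2.4 tilt z [ 0.012  0.003 -1.   ] F [-1.1  2.3  0.3] w 0.0428 q [-0.02  0.6   1.73  0.    0.8   0.02]
[280.58703331 204.48811843] (array([ 0.58616455, -0.03967804]), array([ 32.26910019, 100.27882385]), -1.8803939819335938)
```

View pics/push2.png

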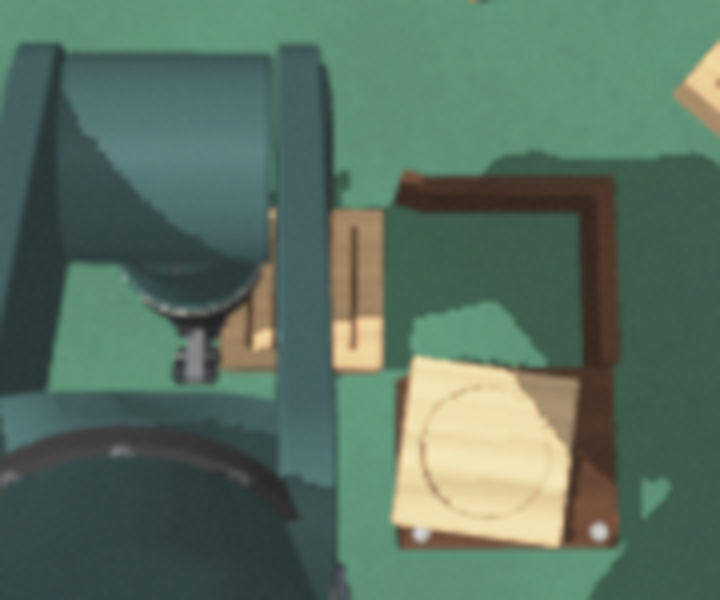

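The base is at (315,290) in the crop. Its leading edge is parallel to the mouth and its far side is about level with the back wall's flare, so I'll push on, leaning slightly to +x.

Request:
{"op": "carry_out", "data": {
  "steps": [
    {"x": 0.04, "y": -0.35, "z": -0.05, "rx": 0, "ry": 0, "rz": 0.1},
    {"x": 0.05, "y": -0.35, "z": 0, "rx": 0, "ry": 0, "rz": 0.1},
    {"x": 0.05, "y": -0.35, "z": 0, "rx": 0, "ry": 0, "rz": 0},
    {"x": 0.05, "y": -0.35, "z": 0, "rx": 0, "ry": 0, "rz": 0},
    {"x": 0.05, "y": -0.35, "z": 0, "rx": 0, "ry": 0, "rz": 0},
    {"x": 0.03, "y": -0.35, "z": 0, "rx": 0, "ry": 0, "rz": 0}
  ]
}}

```text
t: 3.37
eef_pos: [0.5948, -0.0066, 0.0876]
ee_rot: [-0.003, 0.719, 0.695, 0.005]
contact_force: [-3.4, 6.2, 2.7]
grip_width: 0.0428
```

Run:
```python
from look import *
s=state(); c=top("push3",(250,150,370,240),6)
p=proj(c,[[.585,-.11,.036]])[0]
print(p,quad(c,p,.036))
```

```text
t 3.37 pos [ 0.5948 -0.0066  0.0876] jaw -1.9 tilt z [ 0.003  0.011 -1.   ] F [-3.4  6.2  2.7] w 0.0428 q [-0.13  0.61  1.71  0.02  0.81 -0.11]
[316.86937812 201.68245435] (array([ 0.57357971, -0.04807164]), array([59.14674377, 74.630867  ]), -2.064453125)
```

Request:
{"op": "carry_out", "data": {
  "steps": [
    {"x": 0, "y": -0.35, "z": 0, "rx": 0, "ry": 0, "rz": 0.05},
    {"x": 0, "y": -0.35, "z": 0, "rx": 0, "ry": 0, "rz": 0.05},
    {"x": 0, "y": -0.35, "z": 0, "rx": 0, "ry": 0, "rz": 0.05},
    {"x": 0, "y": -0.35, "z": 0, "rx": 0, "ry": 0, "rz": 0},
    {"x": 0, "y": -0.3, "z": 0, "rx": 0, "ry": 0, "rz": 0}
  ]
}}

```text
t: 3.83
eef_pos: [0.5932, -0.0592, 0.0875]
ee_rot: [-0.005, 0.714, 0.7, 0.005]
contact_force: [-0.0, 4.9, 2.7]
grip_width: 0.0428
```

Run:
```python
from look import *
s=state(); c=top("push3",(250,150,370,240),6)
```

```text
t 3.83 pos [ 0.5932 -0.0592  0.0875] jaw -1.1 tilt z [-0.     0.014 -1.   ] F [-0.   4.9  2.7] w 0.0428 q [-0.22  0.62  1.71  0.02  0.82 -0.22]
```

View pics/push3.png

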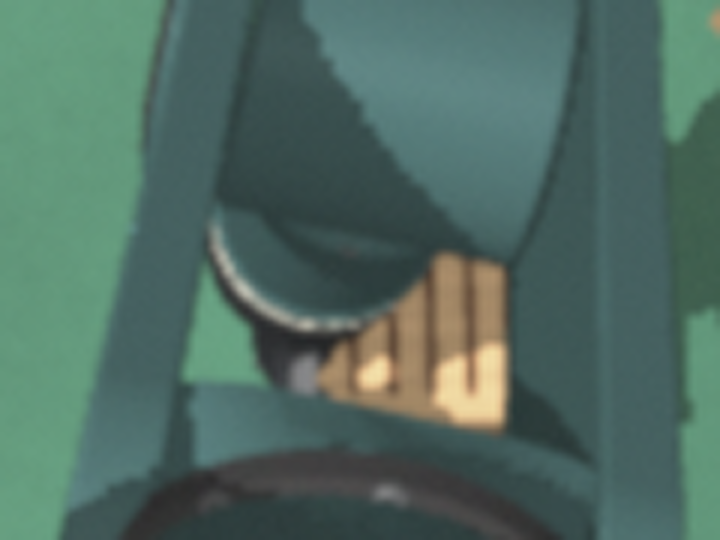

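The crop shows the base inside the pocket with its leading edge at column ~505. The arm hides the rest, so I'll go slowly until the force rises.

Request:
{"op": "carry_out", "data": {
  "steps": [
    {"x": 0, "y": -0.2, "z": 0, "rx": 0, "ry": 0, "rz": 0},
    {"x": 0, "y": -0.2, "z": 0, "rx": 0, "ry": 0, "rz": 0},
    {"x": 0, "y": -0.15, "z": 0, "rx": 0, "ry": 0, "rz": 0},
    {"x": 0, "y": -0.15, "z": 0, "rx": 0, "ry": 0, "rz": 0},
    {"x": 0.03, "y": -0.15, "z": 0, "rx": 0, "ry": 0, "rz": 0},
    {"x": 0.03, "y": -0.15, "z": 0, "rx": 0, "ry": 0, "rz": 0}
  ]
}}

```text
t: 4.38
eef_pos: [0.5938, -0.0757, 0.0878]
ee_rot: [-0.016, 0.717, 0.697, 0.014]
contact_force: [-0.7, 21.9, 6.2]
grip_width: 0.0424
```

Request:
{"op": "carry_out", "data": {
  "steps": [
    {"x": 0, "y": 0.5, "z": 0, "rx": 0, "ry": 0, "rz": 0},
    {"x": 0, "y": 0.2, "z": 0.8, "rx": 0, "ry": 0, "rz": 0},
    {"x": 0, "y": 0, "z": 1, "rx": 0, "ry": 0, "rz": 1},
    {"x": -0.3, "y": 0, "z": 1, "rx": 0, "ry": 0, "rz": 1},
    {"x": -0.5, "y": -0.1, "z": 0.3, "rx": 0, "ry": 0, "rz": 1},
    {"x": -0.5, "y": -0.1, "z": 0, "rx": 0, "ry": 0, "rz": 1},
    {"x": -0.5, "y": -0.1, "z": 0, "rx": 0, "ry": 0, "rz": 1},
    {"x": -0.5, "y": -0.1, "z": 0, "rx": 0, "ry": 0, "rz": 1}
  ]
}}

```text
t: 5.05
eef_pos: [0.5295, -0.0699, 0.1855]
ee_rot: [-0.011, 0.519, 0.854, 0.009]
contact_force: [0.1, -0.2, -0.5]
grip_width: 0.0422
```

Request:
{"op": "carry_out", "data": {
  "steps": [
    {"x": -0.5, "y": -0.2, "z": 0, "rx": 0, "ry": 0, "rz": 1},
    {"x": -0.5, "y": -0.2, "z": 0, "rx": 0, "ry": 0, "rz": 1},
    {"x": -0.5, "y": -0.2, "z": 0, "rx": 0, "ry": 0, "rz": 1},
    {"x": -0.5, "y": -0.2, "z": 0, "rx": 0, "ry": 0, "rz": 1},
    {"x": -0.5, "y": -0.2, "z": 0, "rx": 0, "ry": 0, "rz": 1},
    {"x": -0.5, "y": -0.2, "z": 0, "rx": 0, "ry": 0, "rz": 1},
    {"x": -0.5, "y": -0.2, "z": 0, "rx": 0, "ry": 0, "rz": 1},
    {"x": -0.5, "y": -0.2, "z": 0, "rx": 0, "ry": 0, "rz": 1}
  ]
}}

```text
t: 5.72
eef_pos: [0.4082, -0.1267, 0.1879]
ee_rot: [-0.005, 0.205, 0.979, 0.002]
contact_force: [-0.7, 0.0, 0.6]
grip_width: 0.0426
```

Run:
```python
from look import *
s=state(); c=top("push4",(250,150,370,290),5)
d=arm.capture("scene"); cv2.imwrite("pics/sc4.png",cv2.resize(d["image"][170:290,150:320,::-1],None,fx=4.5,fy=4.5,interpolation=cv2.INTER_CUBIC))
pickle.dump(c,open("top4.pkl","wb")); pickle.dump(d,open("sc4.pkl","wb"))
a=cv2.imread("pics/push4.png"); b=cv2.imread("pics/sc4.png"); b=cv2.resize(b,(500,353)); o=np.zeros((600,800,3),np.uint8); a=cv2.resize(a,(480,560))
o[:560,:480]=a; cv2.imwrite("pics/push4.png",a)
```

```text
t 5.72 pos [ 0.4082 -0.1267  0.1879] jaw 66.3 tilt z [-0.01   0.005 -1.   ] F [-0.7  0.   0.6] w 0.0426 q [-0.46  0.28  2.    0.    0.88 -1.62]
```

View pics/push4.png

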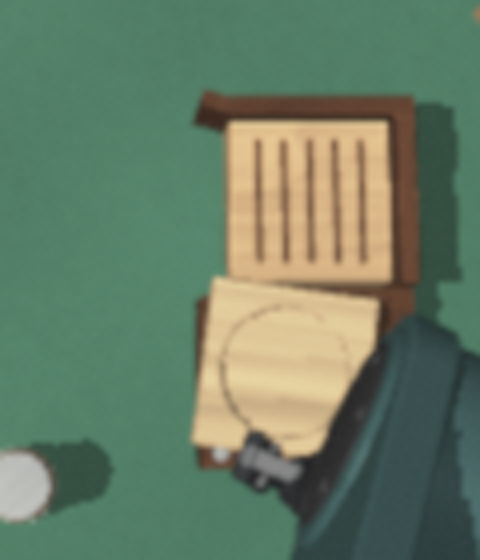

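The base sits in the pocket at crop corners (227,122), (388,120), (391,282). The board is undisturbed, corners (216,278) and (380,298). I'll check the base in the dock frame.

```bash
cat >> h.py <<'E'
D0=np.array([.5887,-.1353]); YAW=np.radians(-1.2)
def dock(w):
    c,s=np.cos(YAW),np.sin(YAW); return (np.atleast_2d(w)[:,:2]-D0)@np.array([[c,-s],[s,c]])
E
python3 - <<'E'
from h import *
c=pickle.load(open("top4.pkl","rb"))
P=lambda l:(np.array(l)+.5)/4-.5+[250,150]
print("base",(dock(cast(c,P([(227,122),(388,120),(391,282)]),.036))*1000).round(1))
print("walls outer",(dock(cast(c,P([(413,96),(417,283),(215,97)]),.06))*1000).round(1))
print("inner top edges",(dock(cast(c,P([(395,200),(300,117)]),.06))*1000).round(1))
print("board",cast(c,P([(216,278),(380,298),(192,442)]),.0535).round(4))
E
```

```text
base [[ 50.2  50.4]
 [ 51.5 -50.4]
 [-50.3 -49.2]]
walls outer [[ 61.3 -61.4]
 [-53.6 -60.1]
 [ 60.6  59.9]]
inner top edges [[ -3.1 -48.3]
 [ 48.2   8.2]]
board [[ 0.5404 -0.074   0.0535]
 [ 0.5259 -0.1727  0.0535]
 [ 0.4427 -0.0561  0.0535]]
```

Request:
{"op": "carry_out", "data": {
  "steps": [
    {"x": -0.1, "y": 0.2, "z": -0.3, "rx": 0, "ry": 0, "rz": 0.8},
    {"x": -0.1, "y": 0.2, "z": -0.6, "rx": 0, "ry": 0, "rz": 0.8},
    {"x": -0.1, "y": 0.2, "z": -0.8, "rx": 0, "ry": 0, "rz": 0.8},
    {"x": 0, "y": 0.2, "z": -0.8, "rx": 0, "ry": 0, "rz": 0.7},
    {"x": 0, "y": 0, "z": -0.7, "rx": 0, "ry": 0, "rz": 0},
    {"x": 0, "y": 0, "z": -0.2, "rx": 0, "ry": 0, "rz": 0},
    {"x": 0, "y": 0, "z": -0.1, "rx": 0, "ry": 0, "rz": 0},
    {"x": 0, "y": 0, "z": -0.1, "rx": 0, "ry": 0, "rz": 0}
  ]
}}

```text
t: 6.48
eef_pos: [0.4084, -0.1074, 0.0792]
ee_rot: [0.004, 0.088, 0.996, -0.003]
contact_force: [0.5, -0.5, -0.2]
grip_width: 0.0429
```

```bash
python3 -c "
from look import *
state()"
```

```text
t 6.48 pos [ 0.4084 -0.1074  0.0792] jaw 79.9 tilt z [ 0.007 -0.007 -1.   ] F [ 0.5 -0.5 -0.2] w 0.0429 q [-0.42  0.48  2.11 -0.01  0.54 -1.81]
```

Request:
{"op": "carry_out", "data": {
  "steps": [
    {"x": 0, "y": 0.1, "z": 0.9, "rx": 0, "ry": 0, "rz": 0},
    {"x": 0, "y": 0.1, "z": 0.25, "rx": 0, "ry": 0, "rz": 0},
    {"x": 0.2, "y": 0, "z": 0, "rx": 0, "ry": 0, "rz": 0.05},
    {"x": 0.2, "y": 0, "z": 0, "rx": 0, "ry": 0, "rz": 0},
    {"x": 0.2, "y": -0.05, "z": 0, "rx": 0, "ry": 0, "rz": 0},
    {"x": 0.3, "y": -0.08, "z": 0, "rx": 0, "ry": 0, "rz": 0.1}
  ]
}}

```text
t: 6.98
eef_pos: [0.4384, -0.1061, 0.1157]
ee_rot: [0.005, 0.084, 0.996, -0.003]
contact_force: [-1.2, 0.1, -0.5]
grip_width: 0.0429
```

```bash
python3 -c "
from look import *
state()"
```

```text
t 6.98 pos [ 0.4384 -0.1061  0.1157] jaw 80.4 tilt z [ 0.009 -0.007 -1.   ] F [-1.2  0.1 -0.5] w 0.0429 q [-0.39  0.43  2.03 -0.01  0.68 -1.79]
```

Request:
{"op": "carry_out", "data": {
  "steps": [
    {"x": 0.3, "y": -0.08, "z": -0.05, "rx": 0, "ry": 0, "rz": 0.2},
    {"x": 0.3, "y": -0.09, "z": 0, "rx": 0, "ry": 0, "rz": 0.22},
    {"x": 0.3, "y": -0.09, "z": 0, "rx": 0, "ry": 0, "rz": 0.22},
    {"x": 0.3, "y": -0.09, "z": 0, "rx": 0, "ry": 0, "rz": 0.22},
    {"x": 0.3, "y": -0.09, "z": 0, "rx": 0, "ry": 0, "rz": 0.22},
    {"x": 0.3, "y": -0.09, "z": 0, "rx": 0, "ry": 0, "rz": 0.22},
    {"x": 0.3, "y": -0.09, "z": 0, "rx": 0, "ry": 0, "rz": 0.22}
  ]
}}

```text
t: 7.57
eef_pos: [0.5085, -0.127, 0.1123]
ee_rot: [0.004, 0.017, 1.0, -0.003]
contact_force: [-0.4, 0.2, 0.3]
grip_width: 0.0427
```

Run:
```python
from look import *
state(); c=top("push5",(250,150,370,250),6); pickle.dump(c,open("top5.pkl","wb"))
p=proj(c,[[.575,-.13,.0525]])[0]; print(p,quad(c,p,.0525))
```

```text
t 7.57 pos [ 0.5085 -0.127   0.1123] jaw 88.1 tilt z [ 0.008 -0.006 -1.   ] F [-0.4  0.2  0.3] w 0.0427 q [-0.38  0.5   1.87 -0.    0.76 -1.91]
[326.06280687 204.50315331] (array([ 0.5916424 , -0.10667789]), array([130.1749115 ,  62.18897629]), 3.712853193283081)
```

View pics/push5.png

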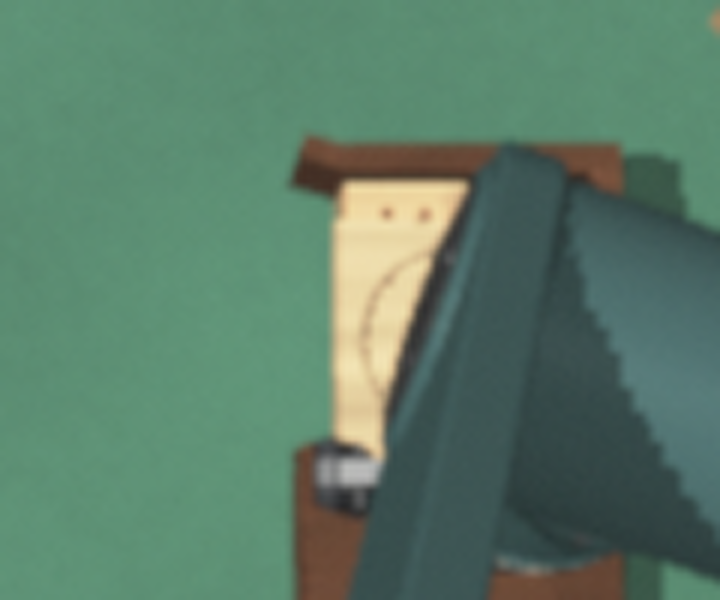

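The board is square to the walls, with its leading edge at crop row ~217 and its left edge at column ~333. About 17 mm of +x remains, so I'll push until contact.

Request:
{"op": "carry_out", "data": {
  "steps": [
    {"x": 0.25, "y": -0.05, "z": 0, "rx": 0, "ry": 0, "rz": 0.05},
    {"x": 0.2, "y": -0.05, "z": 0, "rx": 0, "ry": 0, "rz": 0.05},
    {"x": 0.15, "y": 0, "z": 0, "rx": 0, "ry": 0, "rz": 0.05},
    {"x": 0.15, "y": 0, "z": 0, "rx": 0, "ry": 0, "rz": 0},
    {"x": 0.15, "y": 0, "z": 0, "rx": 0, "ry": 0, "rz": 0}
  ]
}}

```text
t: 8.03
eef_pos: [0.5293, -0.1305, 0.1108]
ee_rot: [-0.007, 0.008, 1.0, -0.002]
contact_force: [-11.5, -3.1, 7.1]
grip_width: 0.0428
```

Run:
```python
from look import *
state()
c=pickle.load(open("top5.pkl","rb")); P=lambda l:(np.array(l)+.5)/6-.5+[250,150]
print((dock(cast(c,P([(333,217),(334,440)]),.0525))*1000).round(1))
```

```text
t 8.03 pos [ 0.5293 -0.1305  0.1108] jaw 89.1 tilt z [-0.014 -0.004 -1.   ] F [-11.5  -3.1   7.1] w 0.0428 q [-0.36  0.53  1.81 -0.01  0.82 -1.91]
[[ 32.7  55.4]
 [-58.7  56.4]]
```

Request:
{"op": "carry_out", "data": {
  "steps": [
    {"x": -0.4, "y": 0, "z": 0, "rx": 0, "ry": 0, "rz": 0},
    {"x": -0.2, "y": 0, "z": 0.8, "rx": 0, "ry": 0, "rz": -0.9},
    {"x": 0, "y": 0.1, "z": 0.8, "rx": 0, "ry": 0, "rz": -1},
    {"x": 0, "y": 0.3, "z": 0.3, "rx": 0, "ry": 0, "rz": -1},
    {"x": 0.2, "y": 0.3, "z": 0, "rx": 0, "ry": 0, "rz": -1},
    {"x": 0.2, "y": 0.3, "z": 0, "rx": 0, "ry": 0, "rz": -1},
    {"x": 0.2, "y": 0.3, "z": 0, "rx": 0, "ry": 0, "rz": -1},
    {"x": 0.2, "y": 0.3, "z": 0, "rx": 0, "ry": 0, "rz": -1}
  ]
}}

```text
t: 8.7
eef_pos: [0.5338, -0.0819, 0.1706]
ee_rot: [-0.009, 0.293, 0.956, 0.002]
contact_force: [0.2, 1.0, -0.0]
grip_width: 0.0426
```

Request:
{"op": "carry_out", "data": {
  "steps": [
    {"x": 0.2, "y": 0.3, "z": 0, "rx": 0, "ry": 0, "rz": -1},
    {"x": 0.2, "y": 0.3, "z": 0, "rx": 0, "ry": 0, "rz": -1},
    {"x": 0.2, "y": 0.3, "z": 0, "rx": 0, "ry": 0, "rz": -1},
    {"x": 0.2, "y": 0.3, "z": 0, "rx": 0, "ry": 0, "rz": -1},
    {"x": 0.2, "y": 0.2, "z": 0, "rx": 0, "ry": 0, "rz": -1},
    {"x": 0.2, "y": 0.2, "z": 0, "rx": 0, "ry": 0, "rz": -1},
    {"x": 0.2, "y": 0.1, "z": 0, "rx": 0, "ry": 0, "rz": -1},
    {"x": 0.2, "y": 0, "z": 0, "rx": 0, "ry": 0, "rz": -1}
  ]
}}

```text
t: 9.37
eef_pos: [0.586, -0.0256, 0.1719]
ee_rot: [-0.006, 0.591, 0.807, 0.005]
contact_force: [-0.2, 0.2, -0.5]
grip_width: 0.043
```

Run:
```python
from look import *
state()
```

```text
t 9.37 pos [ 0.586  -0.0256  0.1719] jaw 17.5 tilt z [-0.004  0.016 -1.   ] F [-0.2  0.2 -0.5] w 0.043 q [-0.17  0.49  1.67  0.02  0.99 -0.48]
```

Request:
{"op": "carry_out", "data": {
  "steps": [
    {"x": 0.05, "y": 0, "z": -0.4, "rx": 0, "ry": 0, "rz": -1},
    {"x": 0.05, "y": 0, "z": -0.6, "rx": 0, "ry": 0, "rz": -1},
    {"x": 0.05, "y": 0, "z": -0.6, "rx": 0, "ry": 0, "rz": -1},
    {"x": 0, "y": 0, "z": -0.6, "rx": 0, "ry": 0, "rz": -1},
    {"x": 0, "y": -0.2, "z": -0.4, "rx": 0, "ry": 0, "rz": -0.1},
    {"x": 0, "y": -0.35, "z": 0, "rx": 0, "ry": 0, "rz": 0},
    {"x": 0, "y": -0.35, "z": 0, "rx": 0, "ry": 0, "rz": 0},
    {"x": 0, "y": -0.2, "z": 0, "rx": 0, "ry": 0, "rz": 0}
  ]
}}

```text
t: 10.03
eef_pos: [0.596, -0.0581, 0.0934]
ee_rot: [-0.001, 0.72, 0.694, 0.008]
contact_force: [0.8, 0.4, 0.1]
grip_width: 0.0428
```

Request:
{"op": "carry_out", "data": {
  "steps": [
    {"x": 0, "y": -0.2, "z": 0, "rx": 0, "ry": 0, "rz": 0},
    {"x": 0, "y": -0.15, "z": 0, "rx": 0, "ry": 0, "rz": 0},
    {"x": 0, "y": -0.15, "z": 0, "rx": 0, "ry": 0, "rz": 0},
    {"x": 0.05, "y": -0.15, "z": 0, "rx": 0, "ry": 0, "rz": 0}
  ]
}}

```text
t: 10.37
eef_pos: [0.5966, -0.0743, 0.0956]
ee_rot: [-0.006, 0.722, 0.692, 0.012]
contact_force: [1.2, 31.6, 0.9]
grip_width: 0.0427
```

Run:
```python
from look import *
state()
```

```text
t 10.37 pos [ 0.5966 -0.0743  0.0956] jaw -2.4 tilt z [ 0.009  0.026 -1.   ] F [ 1.2 31.6  0.9] w 0.0427 q [-0.25  0.61  1.7   0.04  0.84 -0.23]
```

Request:
{"op": "carry_out", "data": {
  "steps": [
    {"x": 0, "y": 0.6, "z": 0, "rx": 0, "ry": 0, "rz": 0},
    {"x": 0, "y": 0.7, "z": 0.7, "rx": 0, "ry": 0, "rz": 0},
    {"x": -0.2, "y": 1, "z": 0.8, "rx": 0, "ry": 0, "rz": 0},
    {"x": -0.3, "y": 1, "z": 0.7, "rx": 0, "ry": 0, "rz": 0},
    {"x": -0.3, "y": 1, "z": 0, "rx": 0, "ry": 0, "rz": 0},
    {"x": -0.3, "y": 1, "z": 0, "rx": 0, "ry": 0, "rz": 0},
    {"x": -0.3, "y": 1, "z": 0, "rx": 0, "ry": 0, "rz": 0},
    {"x": -0.3, "y": 1, "z": 0, "rx": 0, "ry": 0, "rz": 0}
  ],
  "claw": 0.25
}}

```text
t: 11.03
eef_pos: [0.5486, 0.1467, 0.1707]
ee_rot: [-0.003, 0.725, 0.688, 0.018]
contact_force: [0.3, -0.0, 0.4]
grip_width: 0.0639
```

Run:
```python
from look import *
state(); c=top("push6",(270,150,370,270),5); pickle.dump(c,open("top6.pkl","wb"))
p=proj(c,[[.588,-.135,.0525]])[0]; q=quad(c,p,.0525); print(p,q,dock(q[0])*1000)
```

```text
t 11.03 pos [0.5486 0.1467 0.1707] jaw -3.0 tilt z [ 0.022  0.029 -0.999] F [ 0.3 -0.   0.4] w 0.0639 q [0.13 0.46 1.74 0.03 0.92 0.16]
[327.87267415 199.18463964] (array([ 0.53856067, -0.12875414]), array([125.82492828, 226.09907532]), -2.9225006103515625) [[-50.26542092   5.49439033]]
```

View pics/push6.png

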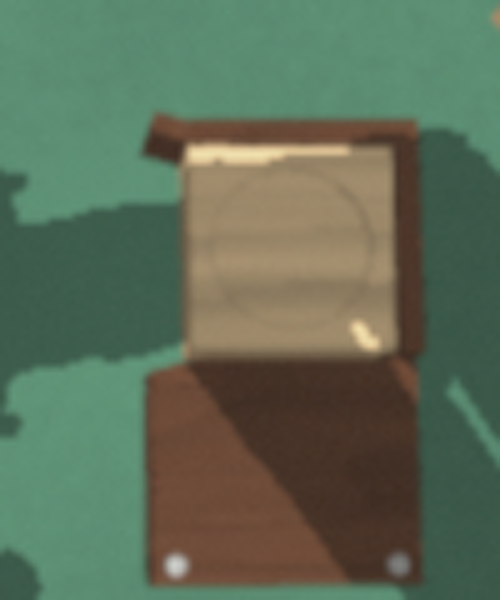

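The board now lies on the base, corners (183,148), (394,147), (397,355), (190,357), with the dish centred near (293,250). It is against both walls and parallel to them.

Run:
```python
from h import *
c=pickle.load(open("top6.pkl","rb")); P=lambda l:(np.array(l)+.5)/5-.5+[270,150]
w=cast(c,P([(183,148),(394,147),(397,355),(190,357)]),.052); print((dock(w)*1000).round(1),w.mean(0))
print("dish",cast(c,P([(293,250)]),.052))
print("inner wall tops",(dock(cast(c,P([(300,136),(400,250)]),.06))*1000).round(1))
```

```text
[[ 49.1  52.4]
 [ 49.6 -51.6]
 [-53.3 -49.9]
 [-54.   50.6]] [ 0.58658084 -0.13489079  0.052     ]
dish [[ 0.58703728 -0.13583335  0.052     ]]
inner wall tops [[ 53.4  -4.1]
 [ -3.  -51.3]]
```

Request:
{"op": "carry_out", "data": {
  "steps": [
    {"x": -0.2, "y": 1, "z": 0, "rx": 0.2, "ry": -0.1, "rz": 0},
    {"x": -0.2, "y": 1, "z": 0, "rx": 0.1, "ry": -0.1, "rz": 0},
    {"x": -0.2, "y": 1, "z": 0, "rx": 0, "ry": 0, "rz": 0},
    {"x": -0.2, "y": 1, "z": 0, "rx": 0, "ry": 0, "rz": 0},
    {"x": -0.2, "y": 1, "z": 0, "rx": 0, "ry": 0, "rz": 0},
    {"x": -0.2, "y": 1, "z": 0, "rx": 0, "ry": 0, "rz": 0},
    {"x": -0.2, "y": 1, "z": 0, "rx": 0, "ry": 0, "rz": 0},
    {"x": -0.1, "y": 0.75, "z": 0, "rx": 0, "ry": 0, "rz": 0}
  ]
}}

```text
t: 11.75
eef_pos: [0.5016, 0.3912, 0.1777]
ee_rot: [-0.005, 0.724, 0.688, 0.038]
contact_force: [0.7, -0.4, -0.4]
grip_width: 0.064
```

Run:
```python
from look import *
state()
```

```text
t 11.75 pos [0.5016 0.3912 0.1777] jaw -3.0 tilt z [ 0.048  0.06  -0.997] F [ 0.7 -0.4 -0.4] w 0.064 q [0.54 0.51 1.61 0.03 0.95 0.57]
```

I turned the tilt correction the wrong way, and the tool now leans by 0.06. I'll put that right, centre over the knob, then descend.

Request:
{"op": "carry_out", "data": {
  "steps": [
    {"x": 0.04, "y": -0.2, "z": 0, "rx": -0.38, "ry": 0.3, "rz": 0},
    {"x": 0.04, "y": -0.17, "z": 0, "rx": -0.38, "ry": 0.3, "rz": 0},
    {"x": 0, "y": 0, "z": 0, "rx": 0, "ry": 0, "rz": 0}
  ]
}}

```text
t: 12.0
eef_pos: [0.5036, 0.3857, 0.1803]
ee_rot: [0.0, 0.722, 0.691, 0.001]
contact_force: [-0.2, -0.0, -1.3]
grip_width: 0.0638
```

Run:
```python
from look import *
state()
```

```text
t 12.0 pos [0.5036 0.3857 0.1803] jaw -2.5 tilt z [ 0.002  0.001 -1.   ] F [-0.2 -0.  -1.3] w 0.0638 q [0.54 0.53 1.56 0.   1.05 0.59]
```

Request:
{"op": "carry_out", "data": {
  "steps": [
    {"x": 0, "y": -0.19, "z": -0.5, "rx": 0, "ry": 0, "rz": 0},
    {"x": 0, "y": 0, "z": -0.6, "rx": 0, "ry": 0, "rz": 0},
    {"x": 0, "y": 0, "z": -0.6, "rx": 0, "ry": 0, "rz": 0},
    {"x": 0, "y": 0, "z": -0.6, "rx": 0, "ry": 0, "rz": 0},
    {"x": 0, "y": 0, "z": -0.4, "rx": 0, "ry": 0, "rz": 0},
    {"x": 0, "y": 0, "z": -0.2, "rx": 0, "ry": 0, "rz": 0}
  ]
}}

```text
t: 12.5
eef_pos: [0.5083, 0.3798, 0.0963]
ee_rot: [0.001, 0.723, 0.691, 0.01]
contact_force: [-0.7, -0.4, 0.3]
grip_width: 0.0638
```

Run:
```python
from look import *
state()
```

```text
t 12.5 pos [0.5083 0.3798 0.0963] jaw -2.6 tilt z [ 0.016  0.012 -1.   ] F [-0.7 -0.4  0.3] w 0.0638 q [0.53 0.63 1.63 0.   0.86 0.57]
```

Request:
{"op": "carry_out", "data": {
  "steps": [
    {"x": -0.14, "y": 0, "z": -0.2, "rx": -0.15, "ry": 0.2, "rz": 0},
    {"x": 0, "y": 0, "z": 0, "rx": 0, "ry": 0, "rz": 0}
  ]
}}

```text
t: 12.67
eef_pos: [0.5035, 0.3785, 0.0892]
ee_rot: [-0.001, 0.723, 0.691, -0.001]
contact_force: [-0.5, -0.2, 0.3]
grip_width: 0.0642
```

Run:
```python
from look import *
state()
```

```text
t 12.67 pos [0.5035 0.3785 0.0892] jaw -2.7 tilt z [-0.002 -0.001 -1.   ] F [-0.5 -0.2  0.3] w 0.0642 q [0.53 0.65 1.63 0.   0.87 0.58]
```

Request:
{"op": "carry_out", "data": {
  "steps": [
    {"x": 0, "y": 0, "z": 0, "rx": 0, "ry": 0, "rz": 0},
    {"x": 0, "y": 0, "z": 0, "rx": 0, "ry": 0, "rz": 0},
    {"x": 0, "y": 0, "z": 0, "rx": 0, "ry": 0, "rz": 0},
    {"x": 0, "y": 0, "z": 0, "rx": 0, "ry": 0, "rz": 0},
    {"x": 0, "y": 0, "z": 0, "rx": 0, "ry": 0, "rz": 0}
  ],
  "claw": 1,
  "force": 50
}}

```text
t: 13.08
eef_pos: [0.5046, 0.379, 0.0915]
ee_rot: [-0.0, 0.723, 0.691, 0.0]
contact_force: [0.1, 0.2, -5.6]
grip_width: 0.0241
```

Run:
```python
from look import *
state()
```

```text
t 13.08 pos [0.5046 0.379  0.0915] jaw -2.7 tilt z [ 0.     0.001 -1.   ] F [ 0.1  0.2 -5.6] w 0.0241 q [0.53 0.64 1.62 0.   0.87 0.58]
```

Request:
{"op": "carry_out", "data": {
  "steps": [
    {"x": 0, "y": 0, "z": 0.5, "rx": 0, "ry": 0, "rz": 0},
    {"x": 0, "y": 0, "z": 0.9, "rx": 0, "ry": 0, "rz": 0},
    {"x": 0, "y": -0.3, "z": 0.9, "rx": 0, "ry": 0, "rz": 0},
    {"x": 0.1, "y": -0.6, "z": 0.9, "rx": 0, "ry": 0, "rz": 0},
    {"x": 0.15, "y": -0.8, "z": 0.2, "rx": 0, "ry": 0, "rz": 0},
    {"x": 0.15, "y": -0.8, "z": 0, "rx": 0, "ry": 0, "rz": 0},
    {"x": 0.15, "y": -0.8, "z": 0, "rx": 0, "ry": 0, "rz": 0},
    {"x": 0.15, "y": -0.8, "z": 0, "rx": 0, "ry": 0, "rz": 0}
  ]
}}

```text
t: 13.75
eef_pos: [0.5211, 0.2551, 0.1948]
ee_rot: [-0.001, 0.721, 0.693, -0.002]
contact_force: [0.6, 0.0, -4.6]
grip_width: 0.0245
```

Run:
```python
from look import *
state()
```

```text
t 13.75 pos [0.5211 0.2551 0.1948] jaw -2.2 tilt z [-0.005 -0.001 -1.   ] F [ 0.6  0.  -4.6] w 0.0245 q [0.34 0.45 1.67 0.   1.03 0.37]
```

Request:
{"op": "carry_out", "data": {
  "steps": [
    {"x": 0.15, "y": -0.85, "z": 0, "rx": 0, "ry": 0, "rz": 0},
    {"x": 0.15, "y": -0.85, "z": 0, "rx": 0, "ry": 0, "rz": 0},
    {"x": 0.15, "y": -0.85, "z": 0, "rx": 0, "ry": 0, "rz": 0},
    {"x": 0.15, "y": -0.85, "z": 0, "rx": 0, "ry": 0, "rz": 0},
    {"x": 0.15, "y": -0.85, "z": 0, "rx": 0, "ry": 0, "rz": 0},
    {"x": 0.15, "y": -0.85, "z": 0, "rx": 0, "ry": 0, "rz": 0},
    {"x": 0.15, "y": -0.85, "z": 0, "rx": 0, "ry": 0, "rz": 0},
    {"x": 0.15, "y": -0.85, "z": 0, "rx": 0, "ry": 0, "rz": 0}
  ]
}}

```text
t: 14.42
eef_pos: [0.5534, 0.0414, 0.1929]
ee_rot: [-0.003, 0.72, 0.694, -0.004]
contact_force: [0.6, 0.1, -5.4]
grip_width: 0.0246
```

Request:
{"op": "carry_out", "data": {
  "steps": [
    {"x": 0.17, "y": -0.85, "z": 0, "rx": 0, "ry": 0, "rz": 0},
    {"x": 0.17, "y": -0.85, "z": 0, "rx": 0, "ry": 0, "rz": 0},
    {"x": 0.17, "y": -0.85, "z": 0, "rx": 0, "ry": 0, "rz": 0},
    {"x": 0.17, "y": -0.85, "z": 0, "rx": 0, "ry": 0, "rz": 0},
    {"x": 0.17, "y": -0.8, "z": 0, "rx": 0, "ry": 0, "rz": 0},
    {"x": 0.17, "y": -0.8, "z": 0, "rx": 0, "ry": 0, "rz": 0},
    {"x": 0, "y": 0, "z": 0, "rx": 0, "ry": 0, "rz": 0}
  ]
}}

```text
t: 15.0
eef_pos: [0.5824, -0.1208, 0.1907]
ee_rot: [-0.004, 0.72, 0.694, -0.006]
contact_force: [1.1, 0.2, -4.0]
grip_width: 0.0246
```

Run:
```python
from look import *
state()
```

```text
t 15.0 pos [ 0.5824 -0.1208  0.1907] jaw -2.2 tilt z [-0.014 -0.003 -1.   ] F [ 1.1  0.2 -4. ] w 0.0246 q [-0.32  0.48  1.63 -0.01  1.04 -0.27]
```

Request:
{"op": "carry_out", "data": {
  "steps": [
    {"x": 0.19, "y": -0.4, "z": -0.3, "rx": 0.04, "ry": -0.17, "rz": 0},
    {"x": 0, "y": -0.12, "z": -0.4, "rx": 0, "ry": 0, "rz": 0},
    {"x": 0, "y": 0, "z": -0.3, "rx": 0, "ry": 0, "rz": 0},
    {"x": 0, "y": 0, "z": 0, "rx": 0, "ry": 0, "rz": 0}
  ]
}}

```text
t: 15.33
eef_pos: [0.5867, -0.1377, 0.158]
ee_rot: [-0.001, 0.722, 0.692, -0.0]
contact_force: [-0.3, 1.4, -5.5]
grip_width: 0.0246
```

Run:
```python
from look import *
s=state(); c=arm.capture("scene"); pickle.dump(c,open("sc7.pkl","wb"))
cv2.imwrite("pics/sc7.png",cv2.resize(c["image"][160:270,180:290,::-1],None,fx=5,fy=5,interpolation=cv2.INTER_CUBIC))
```

```text
t 15.33 pos [ 0.5867 -0.1377  0.158 ] jaw -2.4 tilt z [-0.002  0.001 -1.   ] F [-0.3  1.4 -5.5] w 0.0246 q [-0.35  0.52  1.65  0.    0.97 -0.3 ]
```

View pics/sc7.png

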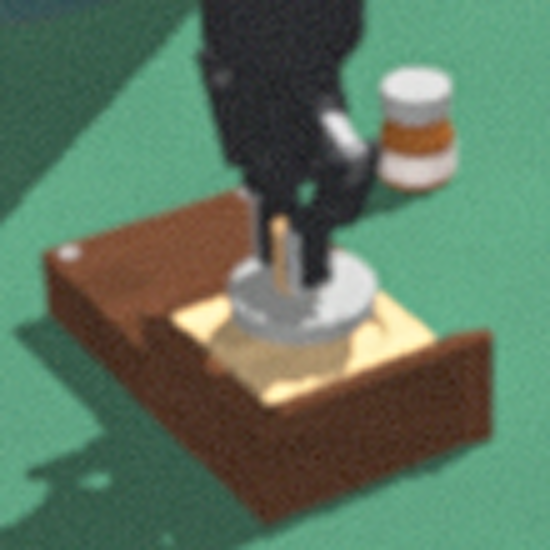

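The weight hangs level over the board: disc about (230–378, 245–340), and the jar stays clear at (417,130). I'll check its centre against the expected position.

Run:
```python
from h import *
c=pickle.load(open("sc7.pkl","rb")); o=np.array([180,160])
for z in(.067,.069): print("expected top-rim centre px",(proj(c,[[.5867,-.1367,z+.012]])-o)*5+2)
h=cv2.cvtColor(c["image"],cv2.COLOR_RGB2HSV); m=cv2.inRange(h,(0,0,110),(180,45,255)); m[:205]=0;m[:,:225]=0; m[232:]=0;m[:,258:]=0
k=max(cv2.findContours(m,0,1)[0],key=cv2.contourArea); print("disc box (crop px)",(np.array(cv2.boundingRect(k)[:2])-o)*5,np.array(cv2.boundingRect(k)[2:])*5)
a=(np.array([[(230+378)/2,283]])-2)/5+o; print("disc top centre",cast(c,a,.080))
print("board corner right/left",(dock(cast(c,(np.array([[440,335],[172,320]])-2)/5+o,.052))*1000).round(1))
# predicted outline of dock in scene, to gauge calibration: outer wall corner tops
print("wall corners",(dock(cast(c,(np.array([[268,410],[490,335]])-2)/5+o,.06))*1000).round(1))
```

```text
expected top-rim centre px [[296.96358754 287.39626429]]
expected top-rim centre px [[296.82774501 283.89763516]]
disc box (crop px) [230 230] [150 115]
disc top centre [[ 0.58669163 -0.13263816  0.08      ]]
board corner right/left [[ 37.9  54.8]
 [-47.9 -46.1]]
wall corners [[ 54.4 -52.2]
 [ 61.5  67.9]]
```

Request:
{"op": "carry_out", "data": {
  "steps": [
    {"x": 0.04, "y": 0.04, "z": -0.25, "rx": 0, "ry": 0, "rz": 0},
    {"x": 0, "y": 0, "z": -0.15, "rx": 0, "ry": 0, "rz": 0},
    {"x": 0, "y": 0, "z": 0, "rx": 0, "ry": 0, "rz": 0}
  ]
}}

```text
t: 15.63
eef_pos: [0.5872, -0.1336, 0.1453]
ee_rot: [-0.002, 0.721, 0.693, -0.001]
contact_force: [-0.0, 0.2, -5.9]
grip_width: 0.0247
```

Run:
```python
from look import *
s=state()
```

```text
t 15.63 pos [ 0.5872 -0.1336  0.1453] jaw -2.2 tilt z [-0.004  0.002 -1.   ] F [-0.   0.2 -5.9] w 0.0247 q [-0.34  0.54  1.66  0.    0.95 -0.3 ]
```

Request:
{"op": "carry_out", "data": {
  "steps": [
    {"x": 0.03, "y": -0.09, "z": 0, "rx": 0, "ry": 0, "rz": 0},
    {"x": 0, "y": 0, "z": 0, "rx": 0, "ry": 0, "rz": 0},
    {"x": 0, "y": 0, "z": -0.12, "rx": 0, "ry": 0, "rz": 0},
    {"x": 0, "y": 0, "z": -0.1, "rx": 0, "ry": 0, "rz": 0}
  ]
}}

```text
t: 15.97
eef_pos: [0.5889, -0.1354, 0.1393]
ee_rot: [-0.002, 0.72, 0.694, -0.0]
contact_force: [-0.3, -0.2, -5.0]
grip_width: 0.0246
```

Run:
```python
from look import *
s=state()
```

```text
t 15.97 pos [ 0.5889 -0.1354  0.1393] jaw -2.1 tilt z [-0.003  0.002 -1.   ] F [-0.3 -0.2 -5. ] w 0.0246 q [-0.34  0.55  1.66  0.    0.94 -0.3 ]
```

Request:
{"op": "carry_out", "data": {
  "steps": [
    {"x": 0, "y": 0, "z": -0.06, "rx": 0, "ry": 0, "rz": 0},
    {"x": 0, "y": 0, "z": -0.06, "rx": 0, "ry": 0, "rz": 0},
    {"x": 0, "y": 0, "z": 0, "rx": 0, "ry": 0, "rz": 0}
  ]
}}

```text
t: 16.22
eef_pos: [0.5891, -0.1355, 0.1389]
ee_rot: [-0.001, 0.72, 0.694, -0.0]
contact_force: [1.1, 0.9, -5.3]
grip_width: 0.0247
```

Run:
```python
from look import *
s=state()
```

```text
t 16.22 pos [ 0.5891 -0.1355  0.1389] jaw -2.1 tilt z [-0.002  0.002 -1.   ] F [ 1.1  0.9 -5.3] w 0.0247 q [-0.34  0.55  1.66  0.    0.93 -0.3 ]
```

Request:
{"op": "carry_out", "data": {
  "steps": [
    {"x": 0, "y": 0, "z": -0.12, "rx": 0, "ry": 0, "rz": 0},
    {"x": 0, "y": 0, "z": -0.1, "rx": 0, "ry": 0, "rz": 0}
  ]
}}

```text
t: 16.38
eef_pos: [0.5896, -0.1356, 0.138]
ee_rot: [-0.0, 0.72, 0.694, 0.0]
contact_force: [-11.6, 2.3, 30.8]
grip_width: 0.0245
```

Run:
```python
from look import *
s=state()
```

```text
t 16.38 pos [ 0.5896 -0.1356  0.138 ] jaw -2.1 tilt z [ 0.001  0.001 -1.   ] F [-11.6   2.3  30.8] w 0.0245 q [-0.34  0.55  1.66  0.    0.93 -0.3 ]
```

Contact at TCP z 0.138 matches the dish floor (0.047 + 0.091); the rim would have stopped it near 0.143. I'll release and rise.

Request:
{"op": "carry_out", "data": {
  "steps": [
    {"x": -0.03, "y": 0, "z": 0.03, "rx": 0, "ry": 0, "rz": 0},
    {"x": 0, "y": 0, "z": 0, "rx": 0, "ry": 0, "rz": 0}
  ]
}}

```text
t: 16.55
eef_pos: [0.589, -0.1358, 0.1406]
ee_rot: [0.001, 0.72, 0.694, 0.001]
contact_force: [-0.0, 0.0, -5.9]
grip_width: 0.0244
```

Request:
{"op": "carry_out", "data": {
  "steps": [
    {"x": 0, "y": 0, "z": 0, "rx": 0, "ry": 0, "rz": 0},
    {"x": 0, "y": 0, "z": 0, "rx": 0, "ry": 0, "rz": 0},
    {"x": 0, "y": 0, "z": 0, "rx": 0, "ry": 0, "rz": 0},
    {"x": 0, "y": 0, "z": 0, "rx": 0, "ry": 0, "rz": 0},
    {"x": 0, "y": 0, "z": 0, "rx": 0, "ry": 0, "rz": 0}
  ],
  "claw": 0.5
}}

```text
t: 16.97
eef_pos: [0.5912, -0.1366, 0.141]
ee_rot: [0.003, 0.72, 0.694, 0.002]
contact_force: [0.2, 0.6, -0.1]
grip_width: 0.0427
```

Run:
```python
from look import *
s=state()
```

```text
t 16.97 pos [ 0.5912 -0.1366  0.141 ] jaw -2.1 tilt z [ 0.007 -0.001 -1.   ] F [ 0.2  0.6 -0.1] w 0.0427 q [-0.34  0.55  1.66  0.    0.93 -0.31]
```

Request:
{"op": "carry_out", "data": {
  "steps": [
    {"x": -0.04, "y": 0, "z": 0.5, "rx": 0, "ry": 0, "rz": 0},
    {"x": 0, "y": 0, "z": 0.8, "rx": 0, "ry": 0, "rz": 0},
    {"x": 0, "y": 0, "z": 0.9, "rx": 0, "ry": 0, "rz": 0},
    {"x": 0, "y": 0.5, "z": 0.9, "rx": 0, "ry": 0, "rz": 0},
    {"x": 0, "y": 1, "z": 0.3, "rx": 0, "ry": 0, "rz": 0},
    {"x": -0.3, "y": 1, "z": 0, "rx": 0, "ry": 0, "rz": 0},
    {"x": -0.3, "y": 1, "z": 0, "rx": 0, "ry": 0, "rz": 0},
    {"x": -0.3, "y": 1, "z": 0, "rx": 0, "ry": 0, "rz": 0}
  ]
}}

```text
t: 17.63
eef_pos: [0.5653, -0.0037, 0.2468]
ee_rot: [0.005, 0.723, 0.691, 0.003]
contact_force: [0.0, 0.4, -0.2]
grip_width: 0.0423
```

Request:
{"op": "carry_out", "data": {
  "steps": [
    {"x": -0.3, "y": 1, "z": 0, "rx": 0, "ry": 0, "rz": 0},
    {"x": -0.3, "y": 1, "z": 0, "rx": 0, "ry": 0, "rz": 0},
    {"x": -0.3, "y": 1, "z": 0, "rx": 0, "ry": 0, "rz": 0},
    {"x": -0.3, "y": 1, "z": 0, "rx": 0, "ry": 0, "rz": 0},
    {"x": -0.3, "y": 1, "z": 0, "rx": 0, "ry": 0, "rz": 0},
    {"x": 0, "y": 0.7, "z": 0, "rx": 0, "ry": 0, "rz": 0},
    {"x": 0, "y": 0, "z": 0, "rx": 0, "ry": 0, "rz": 0}
  ]
}}

```text
t: 18.22
eef_pos: [0.5157, 0.1795, 0.2478]
ee_rot: [0.005, 0.723, 0.691, 0.005]
contact_force: [-0.5, -0.3, 0.7]
grip_width: 0.0428
```

Run:
```python
from look import *
state(); c=top(); d=arm.capture("scene"); pickle.dump(c,open("top8.pkl","wb")); pickle.dump(d,open("sc8.pkl","wb"))
a=cv2.resize(c["image"][160:270,290:370,::-1],None,fx=5,fy=5,interpolation=cv2.INTER_CUBIC); b=cv2.resize(d["image"][180:270,180:260+2,::-1],None,fx=4.8,fy=4.8,interpolation=cv2.INTER_CUBIC)
o=np.zeros((560,800,3),np.uint8); o[:a.shape[0],:a.shape[1]]=a; o[:b.shape[0],400:400+b.shape[1]]=b; cv2.imwrite("pics/fin.png",o)
```

```text
t 18.22 pos [0.5157 0.1795 0.2478] jaw -2.5 tilt z [ 0.014 -0.    -1.   ] F [-0.5 -0.3  0.7] w 0.0428 q [ 0.21  0.34  1.7  -0.    1.09  0.26]
```

View pics/fin.png

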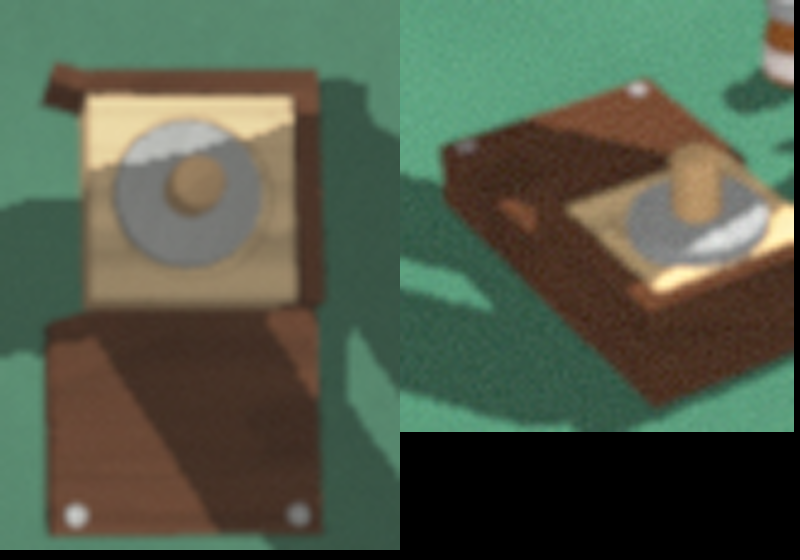

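The final picture shows the weight on the board: disc about (115–263, 119–268), knob at (197,184), dish arc visible to the right at ~(270,200). I'll compute its offset from the dish centre and its height.

Run:
```python
from h import *
c=pickle.load(open("top8.pkl","rb")); d=pickle.load(open("sc8.pkl","rb"))
h=cv2.cvtColor(c["image"],cv2.COLOR_RGB2HSV); m=cv2.inRange(h,(0,0,90),(180,50,255)); m2=np.zeros_like(m); m2[180:217,309:347]=m[180:217,309:347]
k=max(cv2.findContours(m2,0,2)[0],key=cv2.contourArea); (x,y),(a,b),_=cv2.fitEllipse(cv2.convexHull(k)); print("disc px",x,y,a,b)
w=cast(c,[(x,y)],.059)[0]; print("disc",w.round(4),"dia",(a+b)/2*(c["origin"][2]-.059)/c["intrinsics"][0,0])
P=lambda l:(np.array(l)+.5)/5-.5+[290,160]
q=cast(c,P([(83,97),(294,96),(297,304),(88,305)]),.052); print("board",q.mean(0).round(4),(dock(q)*1000).round(1))
print("offset in dock mm",(dock(w)-dock(q.mean(0)))*1000)
# knob top centre, two rays -> height
kt=P([(199,183)])[0]; ks=(np.array([695,154])-[400,0]-2)/4.8+[180,180]
def ray(c,p): v=rot(c)@np.linalg.inv(c["intrinsics"])@[*p,1]; return c["origin"],v/np.linalg.norm(v)
(o1,v1),(o2,v2)=ray(c,kt),ray(d,ks); t=np.linalg.lstsq(np.c_[v1,-v2],o2-o1,rcond=None)[0]; print("knob top",o1+v1*t[0],o2+v2*t[1])
```

```text
disc px 327.05078125 198.3692626953125 29.28452491760254 29.331573486328125
disc [ 0.589  -0.1321  0.059 ] dia 0.06979364196851173
board [ 0.5872 -0.1347  0.052 ] [[ 49.6  52.4]
 [ 50.1 -51.7]
 [-52.8 -49.9]
 [-53.   51.6]]
offset in dock mm [[1.74196603 2.64036668]]
knob top [ 0.58836321 -0.13242914  0.09368378] [ 0.58884507 -0.13169342  0.09364625]
```

Run:
```python
from h import *
d=pickle.load(open("sc8.pkl","rb")); c=pickle.load(open("top8.pkl","rb"))
a=cv2.resize(d["image"][205:245,210:262,::-1],None,fx=14,fy=14,interpolation=cv2.INTER_CUBIC)
cv2.imwrite("pics/fin2.png",a)
# knob axis: knob top vs the knob/disc joint, in the scene view a vertical knob projects along the vertical vanishing direction
print((proj(d,[[.5888,-.132,.093],[.5888,-.132,.059],[.5858,-.132,.093],[.5888,-.129,.093]])-[210,205])*14)
```

```text
[[433.04661816  96.97239836]
 [439.05792185 262.85273841]
 [423.55100399  89.46674307]
 [447.79797583  91.57205188]]
```

View pics/fin2.png

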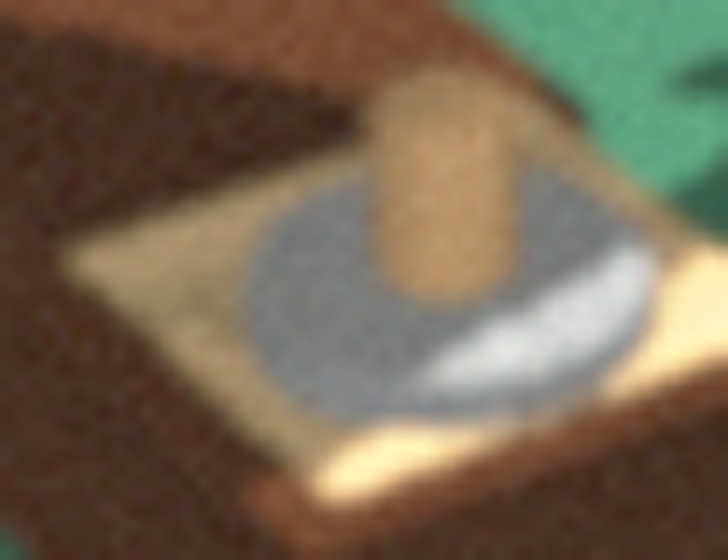

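Run:
```python
from h import *
d=pickle.load(open("sc8.pkl","rb")); c=pickle.load(open("top8.pkl","rb"))
g=cv2.resize(d["image"][205:245,210:262],None,fx=14,fy=14,interpolation=cv2.INTER_CUBIC).astype(float)
s=cv2.GaussianBlur(g,(0,0),8); rb=s[:,:,0]-s[:,:,2]   # knob is orange on grey disc: half-level crossings per row
rows=np.arange(185,265,5); cen=[]
for r in rows:
    on=np.where(rb[r,300:600]>(rb[r,440]+rb[r,540])/2)[0]+300; on=on[(on>340)&(on<560)]; cen.append((on.min()+on.max())/2)
p=np.polyfit(rows,cen,1); print("knob lean col/row",p[0].round(3),"upright expects",round(6.01/165.9,3),"tilted on rim expects about",round(13.6/160,3))
# disc outline extremes vs level model at the same centre
t=np.linspace(0,2*np.pi,200)
def ext(tx):
    pts=[]
    for z in(0,.012):
        q=np.c_[.036*np.cos(t),.036*np.sin(t),np.full(200,z)]@R.from_rotvec([0,tx,0]).as_matrix().T
        pts.append(q+[.5888,-.132,.047])
    u=(proj(d,np.vstack(pts))-[210,205])*14; return [u[u[:,0].argmin()].round(0),u[u[:,0].argmax()].round(0),u[u[:,1].argmax()].round(0)]
print("level L,R,bottom",ext(0)); print("+x edge up 4deg",ext(-.07))
```

```text
knob lean col/row 0.029 upright expects 0.036 tilted on rim expects about 0.085
level L,R,bottom [array([231., 272.]), array([647., 316.]), array([429., 438.])]
+x edge up 4deg [array([229., 276.]), array([647., 310.]), array([415., 428.])]
```

The knob's lean (0.029) matches an upright knob (0.036), not one with an edge on the rim (0.085). The knob top is at 93.7 mm (93 mm expected), so the weight is seated flat. I'm handing in.

```bash
python3 -c "
from station import arm
print(arm.job_done())"
```

```text
the job is handed in; nothing more can be done
None
```

The press set is together in the dock and handed in at about 18 s. I pushed the leftmost base block in through the mouth, slid the board off the step onto it, then gripped the weight by its knob, set it in the dish and let go.

- **Base:** in the top view its visible corners were within about 1.5 mm of the home position. The push against the end wall ended at 22 N.
- **Board:** pushes ended at 11.5 N toward the back wall and 32 N toward the end wall. Its wall-side edges then measured within about 2 mm of both walls. The outer edges read up to 3–4 mm too far out, because shadow makes the board look 102–104 mm across.
- **Weight:** the knob top measured 93.7 mm high against 93 mm expected, and the knob is upright, so it sits flat. It measured about 3 mm off the dish centre, so it probably touches one side. I opened the jaws with it roughly 2 mm above the floor, so it dropped that far.
- **Bystanders:** the jar stood clear in the later views. I kept away from the cup and the tin but did not measure them again.

Two things disagreed or went wrong:
- The scene camera read about 4 mm further to +y than the top camera, so I used it only for relative checks.
- I made one tool-tilt correction the wrong way and fixed it before the grasp.

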